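# Open the refill bottle for the cleaner dispenser

### The arm

A 6-joint arm with a two-finger parallel gripper is mounted at the origin on the work surface. World frame = base frame: x ahead of the robot, y to its left, z up, the work surface at z = 0. Lengths are in mm, angles in rad, forces in N, time in s.
With the tool pointing down it reaches from about 300 to 775 mm from the base axis. Payload 14.6 kg.
Tool frame: the origin (TCP) lies between the finger pads; the fingertips stand 25 mm ahead of it and the grasp point (between the pads) lies 6 mm ahead of it; z points along the fingers, y is the line along which they close (so a half turn about z gives the same grasp; the last joint's range is limited). The gripper opens to 94 mm and grips with 3 to 60 N. Pads are 16 mm wide; open, the fingers measure 119 mm over their backs; the gripper's body (75 mm by 177 mm) begins 78 mm behind the grasp point.
Start: joints at [-1.351, 0.3, 1.521, -0, 1.321, -0.067], TCP at [155.58, -527.527, 230.446] pointing down, gripper open.
Joint ranges: [-3.03, 3.03], [-0.79, 2.21], [0.23, 2.52], [-1.04, 4.18], [0, 3.07], [-2.55, 2.55]. Speed limits (rad/s): [2.22, 2.22, 2.57, 3.14, 3.14, 3.14].

### API

Orientations are given as [roll, pitch, yaw] about the fixed x, y, z axes, in that order (R = Rz(yaw) Ry(pitch) Rx(roll)).
In Python, from cell import manip gives the robot as it stands. The module is installed in compiled form; this text tells all that it offers.
- The arm moves only by the tool step_arm, never from a script. Its argument "series" is one flat list of numbers, 5 for each row, row after row: the shift along the world's x, y, z in mm, then the turn about the world's z in rad, then the closure, from 0 (fully open) to 1 (shut). In form: [dx, dy, dz, spin, jaw, dx, dy, dz, spin, jaw, ...]. A call has 1 to 20 rows; each row shifts and turns the commanded pose from where the row before left it; what a row does not reach is not made up. A row lasts 1/8 s, in which the tool goes at most 62.5 mm and 10.7 degrees, less where a joint would pass 70% of its speed; a pose out of reach is approached as far as the arm can. A call is refused whole if a number of a shift passes 62.5 or a number of a turn 0.188, either way. A call with a gripper value outside its range is refused whole. The fingers move at their own pace and stop on an object; "squeeze" is the grip in N (left out, the last holds). Time passes only in rows, so rows that do not move let the fingers close. It gives the time, the measured TCP pose, the force, the opening and the grip force at its end, in the units of the state.
- manip.read_state(): the state, without advancing time (a new reading comes with each control period).
- manip.camera(name): name is "scene" or "side" or "wrist"; returns (picture, depth): 420x560x3 uint8, blue, green, red; 420x560 float32, mm along the optical axis (not along the pixel's ray), 0 where there is no reading.
- manip.camera_info(name): a dict with "fovy" (degrees; the focal length in pixels is half the picture's height over the tangent of half this angle, whatever the lens; pixels are square), "cx", "cy" (the principal point, pixels), "eye" and "orientation" of the camera in the world. Camera axes: x right, y down, z forward; pixel columns grow to the right and rows downward; lengths in mm; the calibration is good to about 2 mm. A picture is of the moment at which its call begins: read the wrist's pose just before it. camera_info takes no time and is no camera call; for the wrist camera it gives the pose at the moment of the call.
- manip.sign_off(): hands the job in; it is judged then, once.
The state is a dict: "clock": time; "joints": joint angles; "qd": joint speeds; "effort": joint torques, N m; "eef_pos": TCP position; "eef_rot": TCP orientation; "wrist_force": force on the tool from outside, world axes, zero at the start; "moment": the same for the moment, N m; "finger_gap": finger opening in mm; "finger_force": force on a finger pad.
Only numpy, scipy, OpenCV 4.12 (cv2) and the standard library are available. Lean on these libraries where they do the work, as an engineer would, in place of code of your own. Each camera call takes 0.05 s, during which the arm holds its last target. There are 200 camera calls.

### The job

The cleaner dispenser on the pit bench is due for a refill. Press its pump head all the way down to its stop and let it spring back up; then press the refill bottle's push-and-turn safety cap down, twist it counter-clockwise (seen from above) while it is down, and lift it straight off. Finish still holding the cap upright, roughly 10 cm above the bottle's open neck, and leave the other things on the bench where they are.

Things in the scene. Friction and masses are not known exactly. Their poses are not given: they have to be found in the camera images.
- pump_top (a point): centre of the flat top of the dispenser's pump head, a white disc 40 mm in diameter, 12 mm thick, 143 mm above the bench when up; a thin spout sticks out to 54 mm from its axis along x. The dispenser is a white can 80 mm in diameter with a grey collar, fixed in a round wooden foot 104 mm in diameter that is screwed to the bench.
- pump (a joint): how far the pump head is pressed down, m: 0 = up, 0.016 = at its stop. A spring brings it back: about 3 N to start moving, 8 N at the stop.
- bottle_mouth (a point): centre of the rim of the refill bottle's neck, 128 mm above the bench, inside the cap until it is off; z up, x along the cap's x while locked. Neck 24 mm in diameter, 35 mm over its lugs.
- cap_center (a point): centre, half-way up, of the refill bottle's loose grey safety cap: ribbed, round, 46 mm in diameter, 32 mm high, flat top with a thin raised bar along x, 40 g. Its top is 16 mm above this point, its open underside 16 mm below. Locked, this point is 6 mm above the neck's rim, and a spring in the cap (4.5 N at rest, 9 N at the stop) pushes it up against its lugs.
- car_a_mid (a point): middle of a model car, 135 x 60 x 39 mm, loose, to be left alone
- car_b_mid (a point): middle of a second model car of the same size, loose, to be left alone
- jar_mid (a point): middle of a small jar, 48 mm in diameter, 55 mm high, to be left alone
- mug_mid (a point): middle of a mug, 76 mm in diameter, 90 mm high, to be left alone
- driver_grip (a point): middle of the handle of a screwdriver, 190 mm long, lying on the bench, to be left alone
- tape_mid (a point): middle of a roll of paper tape lying flat, 90 mm in diameter, 24 mm high, to be left alone
- cup_mid (a point): middle of a lidded paper drink cup, 88 mm in diameter, 120 mm high, to be left alone
- cap: the cap; origin at the centre of its underside, z its axis. It turns only once pressed down 5 mm or more (stops at 8 mm). Kept down, it turns counter-clockwise seen from above: from 50 degrees its lugs are free, an end stop blocks it at about 78; at 60 to 68 degrees it lifts straight off. Clockwise it is blocked. About 2 mm of side play on the neck.
- bottle: the refill bottle: white, round, 74 mm in diameter, conical shoulder from 78 to 100 mm height, then a slender neck; fixed in a round wooden foot 104 mm in diameter that is screwed to the bench. Origin at bench height on its axis.

How it is judged (in metres and radians):
On the way, in this order (a step that is already met when the one before it is completed fails the run):
1. the pump head is pressed to within 2 mm of its stop (value of joint pump above 0.014 m), for 0.1 s.
2. the pump head is back up (value of joint pump below 0.003 m), for 0.1 s.
3. the locked cap is pressed down (z of cap_center in the frame of bottle_mouth below 0.0015 m and angle between the x axis of cap_center and the x axis of bottle_mouth, either way round below 0.35 rad), for 0.1 s.
4. the cap is twisted by more than 43 degrees while still on the neck (angle between the x axis of cap_center and the x axis of bottle_mouth, either way round above 0.75 rad and z of cap_center in the frame of bottle_mouth below 0.014 m and horizontal distance between cap_center and bottle_mouth below 0.01 m), for 0.1 s.
At the end, for the whole second after the job is handed in: The cap is held in the gripper, still and upright (within 17 degrees), its centre 45 to 200 mm above the neck's rim and within 40 mm of the bottle's axis, not touching the bottle; the pump head is up (z of cap_center in the frame of bottle_mouth between 0.045 and 0.2 m and horizontal distance between cap_center and bottle_mouth below 0.04 m and angle between cap_center's own z axis and vertical below 0.3 rad and linear speed of cap below 0.03 m/s and contact force between the fingers and cap above 1 N and contact force between cap and bottle below 0.05 N and value of joint pump below 0.003 m); the arm keeps its last pose, push and grip.
It fails at once if a bystander is moved by more than 25 mm (distance of any of car_a_mid, car_b_mid, jar_mid, mug_mid, driver_grip, tape_mid, cup_mid from where it was at the start of the episode above 0.025 m).
It fails at once if the cap is torn off without being turned (z of cap_center in the frame of bottle_mouth between 0.014 and 0.022 m and horizontal distance between cap_center and bottle_mouth below 0.012 m and angle between the x axis of cap_center and the x axis of bottle_mouth, either way round below 0.5 rad).
It also fails if it takes over 48 s, if anything falls off the work surface, if the arm or the gripper's body presses on something with over 40 N, if the wrist force passes 120 N, or if a joint passes its speed limit or range.

## Working session

There is one attempt and no reset: what is moved stays moved. The work goes in short steps, Python scripts to look and compute and a tool call to move; the robot and the scene stay as the last step left them, time stands still between calls to the robot, and variables do not carry over. Pictures are saved under pics/ and viewed, at most 10 in all, crops included, and the job is handed in when it is done.

Besides the shell and the picture viewer there is one more tool, called after "Call:" as name(argument=value, ...) on one line, values as JSON. step_arm: Moves the arm, as the interface text tells. Its arguments: {"type":"object","properties":{"series":{"type":"array"},"squeeze":{"type":"number"}},"required":["series"]}

```bash
mkdir -p pics
cat > h.py <<'E'
import numpy as np,cv2
from cell import manip
def grab(n):
    info=manip.camera_info(n); im,d=manip.camera(n); return im,d,info
def R(info):
    o=np.array(info["orientation"],float)
    if o.shape==(3,3): return o
    from scipy.spatial.transform import Rotation as Ro
    return Ro.from_euler('xyz',o).as_matrix() if o.size==3 else Ro.from_quat(o).as_matrix()
def cloud(d,info):
    f=d.shape[0]/2/np.tan(np.radians(info["fovy"])/2)
    v,u=np.mgrid[:d.shape[0],:d.shape[1]]
    p=np.dstack([(u-info["cx"])/f*d,(v-info["cy"])/f*d,d])
    return p@R(info).T+np.array(info["eye"])
E
python3 - <<'E'
from h import *
for n in("scene","side"):
    im,d,i=grab(n); print(n,i); cv2.imwrite(f"pics/{n}0.png",im); np.savez(f"{n}0.npz",im=im,d=d,P=cloud(d,i))
print(manip.read_state())
E
```

```text
scene {'fovy': 46.1038717317463, 'cx': 277.35736786121333, 'cy': 205.28198322020447, 'eye': array([1254.81089097,  -98.68205528, 1126.37339261]), 'orientation': array([-2.53802999, -0.00554405,  1.43608774])}
side {'fovy': 52.200818679530066, 'cx': 282.79782468677286, 'cy': 210.329645274721, 'eye': array([ 83.79302586, 450.02673309, 837.25029834]), 'orientation': array([-2.42687767, -0.00922088, -2.31663189])}
{'clock': 0.1, 'joints': array([-1.35060166e+00,  3.00401958e-01,  1.52152918e+00, -1.51713409e-05,
        1.32069989e+00, -6.65856053e-02]), 'qd': array([-0.00079901,  0.00091476, -0.00065676,  0.00047459,  0.00117722,
       -0.00125554]), 'effort': array([ 3.03173416e-03, -5.32634676e+01, -3.53281689e+01,  7.09908432e-02,
        2.34965107e-02, -5.75874128e-05]), 'eef_pos': array([ 155.53034987, -527.32757346,  229.94619728]), 'eef_rot': array([-3.14055560e+00, -5.44273177e-05,  2.86784003e-01]), 'wrist_force': array([-0.25927821,  0.29304786, -0.37469977]), 'moment': array([ 0.00081338, -0.03070257,  0.02629385]), 'finger_force': 0.0, 'finger_gap': 93.96889788771068}
```

View pics/scene0.png

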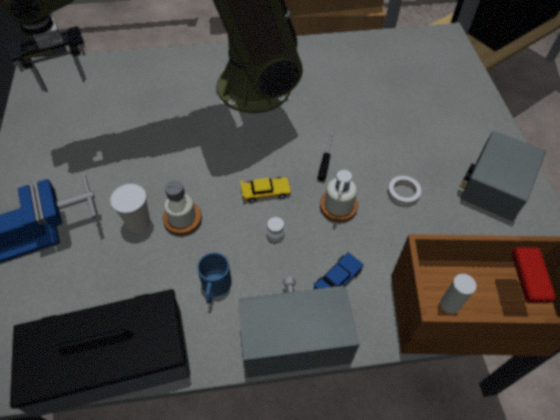

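View pics/side0.png

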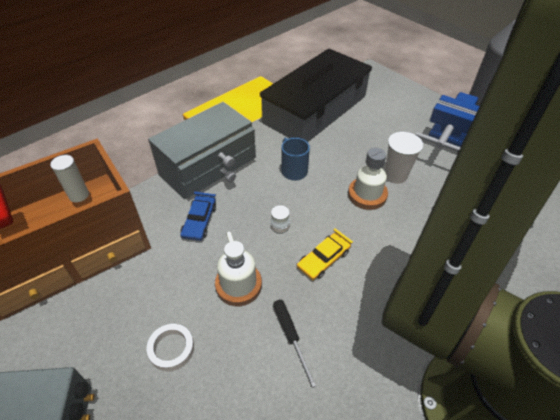

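The scene view shows the cap at about (175,190), with the paper cup next to it at (130,205), and the pump head at (344,178). In the side view the cap is at (375,158) and the pump at (235,248).

Run:
```python
from h import *
W={"scene":{"cap":(175,188),"pump":(344,180),"cup":(130,197),"bot":(180,212),"jar":(276,225),"mug":(214,270),"carY":(265,188),"carB":(340,272)},"side":{"cap":(375,158),"pump":(236,250),"cup":(404,145),"jar":(281,213),"mug":(295,150),"carY":(325,255),"carB":(198,215)}}
for n in W:
    z=np.load(n+"0.npz");P=z["P"]
    for k,(u,v) in W[n].items():
        p=P[v-30:v+31,u-30:u+31].reshape(-1,3); g=np.hypot(*(p-P[v,u])[:,:2].T)<70
        p=p[g&(p[:,2]>15)]; 
        if k in("cap",): q=p[(p[:,2]>141)&(p[:,2]<160)&(np.hypot(*(p-P[v,u])[:,:2].T)<45)]
        elif k=="pump": q=p[(p[:,2]>136)&(p[:,2]<150)]
        else: q=p[p[:,2]>p[:,2].max()-8]
        print(n,k,P[v,u].round(),len(q),((q.min(0)+q.max(0))/2).round(),q.mean(0).round(),q.min(0).round(),q.max(0).round())
```

```text
scene cap [ 504. -246.  150.] 246 [ 502. -249.  148.] [ 504. -248.  149.] [ 479. -271.  141.] [ 524. -226.  155.]
scene pump [528. 175. 141.] 207 [532. 175. 142.] [523. 173. 142.] [497. 154. 136.] [567. 196. 149.]
scene cup [ 497. -361.  123.] 646 [ 497. -367.  122.] [ 498. -367.  120.] [ 453. -409.  118.] [ 540. -324.  126.]
scene bot [ 528. -245.   79.] 178 [ 503. -248.  151.] [ 504. -249.  150.] [ 483. -270.  147.] [ 523. -226.  155.]
scene jar [584.  -5.  54.] 167 [581.  -7.  56.] [582.  -6.  55.] [560. -27.  52.] [603.  14.  60.]
scene mug [ 667. -174.    8.] 162 [ 699. -170.   91.] [ 700. -171.   89.] [ 661. -208.   87.] [ 737. -133.   95.]
scene carY [450. -18.  37.] 147 [441. -37.  42.] [439. -26.  40.] [417. -77.  38.] [465.   2.  46.]
scene carB [730. 133.  40.] 281 [734. 113.  41.] [736. 123.  40.] [703.  71.  37.] [765. 155.  45.]
side cap [ 490. -232.  152.] 235 [ 499. -247.  148.] [ 497. -244.  150.] [ 476. -270.  141.] [ 522. -224.  154.]
side pump [506. 177. 146.] 326 [526. 177. 141.] [517. 177. 143.] [494. 157. 136.] [559. 197. 147.]
side cup [ 488. -354.  124.] 626 [ 495. -366.  120.] [ 493. -364.  121.] [ 451. -410.  117.] [ 538. -323.  124.]
side jar [574.  -6.  56.] 208 [579.  -6.  55.] [578.  -5.  55.] [557. -28.  51.] [601.  16.  59.]
side mug [ 723. -197.   47.] 125 [ 698. -170.   89.] [ 702. -174.   89.] [ 659. -207.   85.] [ 737. -133.   93.]
side carY [425.  -5.  40.] 371 [435. -24.  40.] [435. -23.  39.] [413. -53.  36.] [458.   5.  44.]
side carB [716. 137.  38.] 283 [734. 124.  40.] [732. 126.  40.] [701.  92.  36.] [767. 157.  44.]
```

Call:
step_arm(series=[10,20,0,0,1,18,36,0,0,1,18,36,0,0,1,18,36,0,0,1,18,36,0,0,1,18,36,0,0,1,18,36,0,0,1,18,36,0,0,1,18,36,0,0,1,18,36,0,0,1,18,36,0,0,1,18,36,0,0,1,18,36,0,0,1,18,36,0,0,1,18,36,0,0,1,18,36,0,0,1,18,36,0,0,1,18,36,0,0,1,18,36,0,0,1,18,36,0,0,1], squeeze=40)

```text
clock: 2.6
eef_pos: [507.9, 177.7, 230.1]
eef_rot: [3.142, 0.001, 0.287]
wrist_force: [0.6, -1.1, 0.3]
finger_gap: 0.3
finger_force: 0.0
```

Run:
```python
from h import *
s=manip.read_state();print(s["eef_pos"],s["eef_rot"],s["finger_gap"])
im,d,i=grab("wrist");cv2.imwrite("pics/w1.png",im);P=cloud(d,i);np.savez("w1.npz",P=P,im=im);print(i)
m=(P[...,2]>136)&(P[...,2]<150)&(d>0)&(np.hypot(P[...,0]-515,P[...,1]-176)<70)
v,u=np.where(m);q=P[m]
print(len(q),q.min(0),q.max(0),u.min(),u.max(),v.min(),v.max())
```

```text
[507.92097336 177.72672047 230.13369631] [3.14155598e+00 5.58723871e-04 2.86811505e-01] 0.33422894205349957
{'fovy': 64.508433727693, 'cx': 278.07121469346737, 'cy': 211.44436362970583, 'eye': array([589.75005492, 201.92132331, 383.78002021]), 'orientation': array([ 2.84834837e+00, -8.24784863e-04, -1.28386067e+00])}
2501 [496.32965697 155.10046285 136.07701007] [561.3656383  197.39513105 145.05447674] 256 326 166 241
```

View pics/w1.png

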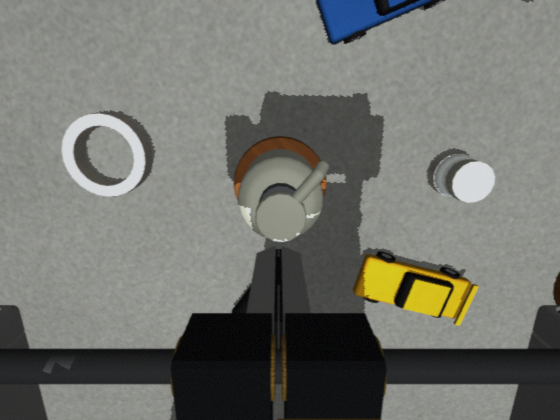

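The wrist view shows the pump head disc at about (281,215), with the spout running up and to the right. Its centre is at about (516,176). I'll press there with closed fingertips.

Call:
step_arm(series=[8,-2,0,0,1,0,0,-20,0,1,0,0,-20,0,1,0,0,-15,0,1,0,0,-5,0,1,0,0,-4,0,1,0,0,-4,0,1,0,0,-4,0,1,0,0,-4,0,1,0,0,-2,0,1,0,0,0,0,1,0,0,0,0,1])

```text
clock: 4.15
eef_pos: [515.8, 174.3, 153.0]
eef_rot: [3.141, -0.001, 0.287]
wrist_force: [-2.8, -3.9, 7.9]
finger_gap: 0.6
finger_force: 3.6
```

Call:
step_arm(series=[0,0,-1.5,0,1,0,0,-1,0,1,0,0,0,0,1,0,0,0,0,1])

```text
clock: 4.65
eef_pos: [516.0, 174.3, 152.0]
eef_rot: [3.141, -0.002, 0.287]
wrist_force: [-7.8, -5.4, 21.9]
finger_gap: 0.5
finger_force: 11.1
```

Call:
step_arm(series=[0,0,6,0,1,0,0,15,0,1,0,0,30,0,1,0,0,30,0,1,-1,-30,0,0,0.3,-1,-36,0,0,0.3,-1,-36,0,0,0.3,-1,-36,0,0,0.3,-1,-36,0,0,0.3,-1,-36,0,0,0.3,-1,-36,0,0,0.3,-2,-36,0,0,0.3,-2,-36,0,0,0.3,-2,-36,0,0,0.3,-1,-36,0,0,0.3,-1,-32,0,0,0.3,0,0,0,0,0.3])

```text
clock: 6.78
eef_pos: [500.4, -248.8, 230.9]
eef_rot: [-3.141, -0.0, 0.285]
wrist_force: [-0.7, 0.1, -0.2]
finger_gap: 65.8
finger_force: 0.0
```

Run:
```python
from h import *
s=manip.read_state();print(s["eef_pos"],s["eef_rot"],s["finger_gap"],s["wrist_force"])
im,d,i=grab("wrist");cv2.imwrite("pics/w2.png",im);P=cloud(d,i)
r=np.hypot(P[...,0]-501,P[...,1]+248)
for lo,hi,R0 in((145,158,35),(120,158,35)):
    m=(P[...,2]>lo)&(P[...,2]<hi)&(d>0)&(r<R0);v,u=np.where(m);q=P[m]
    c=cv2.minEnclosingCircle(q[:,:2].astype(np.float32))
    print(len(q),q.min(0).round(1),q.max(0).round(1),c,u.min(),u.max(),v.min(),v.max())
```

```text
[ 500.37357023 -248.83304361  230.94518517] [-3.14128176e+00 -8.90158336e-05  2.84640083e-01] 65.82110388484051 [-0.69354471  0.1392833  -0.23023767]
2637 [ 478.  -271.9  145. ] [ 523.  -226.1  152.4] ((500.2018737792969, -248.9590301513672), 23.141345977783203) 248 307 200 256
3045 [ 478.  -271.9  120.1] [ 523.3 -226.   152.4] ((500.31268310546875, -248.9782257080078), 23.24791145324707) 248 308 192 256
```

View pics/w2.png

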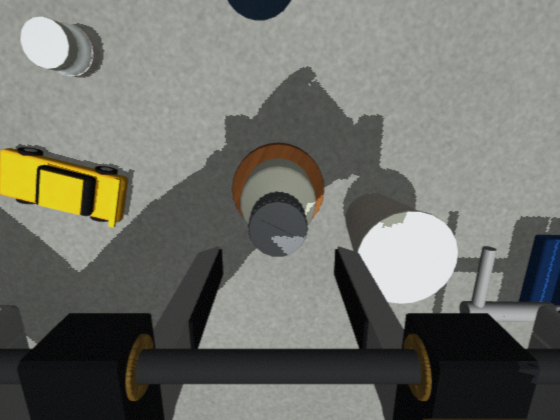

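The wrist view shows the cap at about (278,224), centred between the open fingers, with the paper cup clear to the right at (408,257). The cap centre is at (500.3,-249.0), right under the TCP, so I'll descend and grip.

Call:
step_arm(series=[0,0,-20,0,0.3,0,0,-25,0,0.3,0,0,-25,0,0.3,0,0,-19,0,0.3,0,0,0,0,0.3,0,0,0,0,0.7,0,0,0,0,0.7,0,0,0,0,0.7,0,0,0,0,0.7,0,0,0,0,0.7], squeeze=45)

```text
clock: 8.07
eef_pos: [500.9, -247.7, 142.4]
eef_rot: [3.141, -0.001, 0.287]
wrist_force: [2.9, -0.4, 3.2]
finger_gap: 44.5
finger_force: 45.0
```

Call:
step_arm(series=[0,0,-2,0,0.7,0,0,-2,0,0.7,0,0,-2,0,0.7,0,0,-2,0,0.7,0,0,0,0,0.7,0,0,0,0,0.7])

```text
clock: 8.82
eef_pos: [500.9, -247.6, 134.7]
eef_rot: [3.141, -0.001, 0.287]
wrist_force: [-0.4, 1.0, 10.8]
finger_gap: 44.4
finger_force: 45.0
```

Call:
step_arm(series=[0,0,0,0.1,0.7,0,0,0,0.1,0.7,0,0,0,0.1,0.7,0,0,0,0.1,0.7,0,0,0,0.1,0.7,0,0,0,0.1,0.7,0,0,0,0.1,0.7,0,0,0,0.1,0.7,0,0,0,0.1,0.7,0,0,0,0.1,0.7,0,0,0,0.12,0.7,0,0,0,0,0.7,0,0,0,0,0.7])

```text
clock: 10.45
eef_pos: [500.9, -247.8, 134.7]
eef_rot: [3.14, 0.001, 1.407]
wrist_force: [-0.8, -0.1, 10.8]
finger_gap: 44.2
finger_force: 45.0
```

Run:
```python
from h import *
s=manip.read_state();print(s["eef_pos"],s["eef_rot"],s["wrist_force"],s["moment"],s["joints"])
im,d,i=grab("wrist");cv2.imwrite("pics/w3.png",im[120:420])
```

```text
[ 500.88529438 -247.77458667  134.71946049] [3.14037043e+00 5.96007840e-04 1.40691088e+00] [-0.82387926 -0.07144677 10.79645585] [-0.03858678 -0.00399868  0.04596678] [-5.24863936e-01  4.14266304e-01  1.60053841e+00 -1.39530523e-04
  1.12543399e+00 -3.60918834e-01]
```

View pics/w3.png

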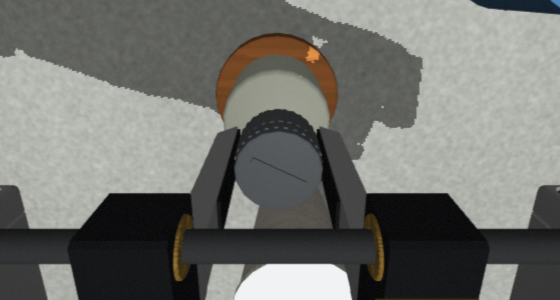

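The cap is between the fingers, with its bar running from (252,157) to (306,182). I'll compare this with the bar in the picture taken before the twist to check that the cap turned with the gripper.

Run:
```python
import cv2
a=cv2.imread("pics/w2.png")[185:265,240:320];b=cv2.imread("pics/w3.png")[105:215,225:335]
f=lambda x:cv2.convertScaleAbs(cv2.resize(x,(400,400),interpolation=cv2.INTER_CUBIC),alpha=2)
cv2.imwrite("pics/cmp.png",cv2.hconcat([f(a),f(b)]))
```

```text
(no output)
```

View pics/cmp.png

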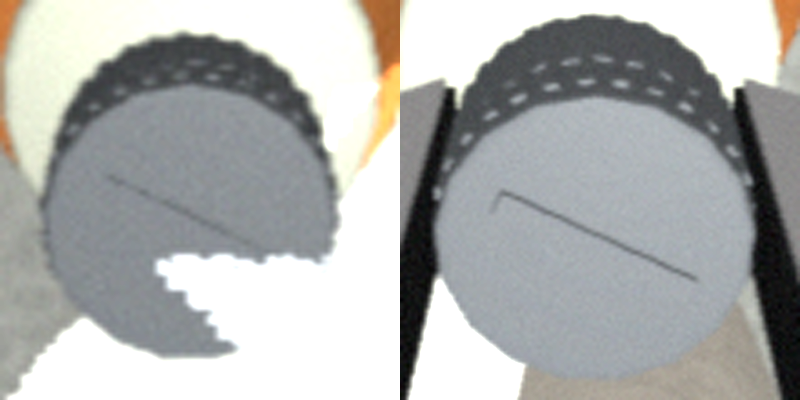

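The bar sits at about 24° in both views, so the cap turned the full 64° with the gripper. Now I'll lift it straight up.

Call:
step_arm(series=[0,0,3,0,0.7,0,0,4,0,0.7,0,0,5,0,0.7,0,0,8,0,0.7,0,0,10,0,0.7,0,0,12,0,0.7,0,0,15,0,0.7,0,0,15,0,0.7,0,0,15,0,0.7,0,0,10,0,0.7,0,0,5,0,0.7,0,0,0,0,0.7,0,0,0,0,0.7,0,0,0,0,0.7])

```text
clock: 12.25
eef_pos: [500.5, -247.5, 235.5]
eef_rot: [-3.141, -0.0, 1.407]
wrist_force: [0.3, 0.2, -0.7]
finger_gap: 44.5
finger_force: 45.0
```

Run:
```python
from h import *
a=grab("wrist")[0];im=grab("side")[0]
cv2.imwrite("pics/end.png",cv2.hconcat([a[100:400,80:480],cv2.resize(im[90:240,300:500],(400,300))]))
```

```text
(no output)
```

View pics/end.png

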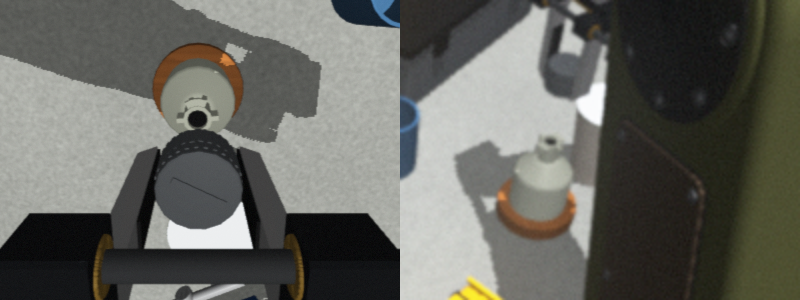

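The cap is held upright at about (198,190) in the left half, and the bottle's open neck with its lugs shows at (197,118), and at (548,145) in the right half. It's ready to hand in.

```bash
python3 -c "
from cell import manip
print(manip.sign_off())"
```

```text
the job is handed in; nothing more can be done
None
```

I pressed the pump to its stop and backed off it, then pressed, twisted (64°) and lifted off the cap; the gripper now holds it upright about 10 cm above the open neck. The job is handed in, with no verdict returned and no close check afterwards that the pump head sprang back or the other items stayed put.

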